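# True up a frame corner with an assembly square

### The job

The short leg of the aluminium frame corner leans inwards on its stiff corner bolt. Pick the steel assembly square up by its grip rib, press its two outer faces flush and gently into the inside of the corner, against the rail's facing strip and the leg together, so that the leg is pushed out to a right angle, and keep it pressed there for two seconds. Then take the square out without disturbing the corner and lay it gently back flat on the middle of its rubber mat; move the leg only with the square, and leave the things around alone.

Things in the scene. Friction and masses are not known exactly. Their poses are not given: they have to be found in the camera images.
- square: Steel L-shaped square, 0.35 kg, flat on the mat at first. Origin: underside of the grip rib's centre, z up. Arms 22 mm wide and high; one along y, outer face at x = +42 mm (y -88 to +32), one along x, outer face at y = +42 mm (x -78 to +20): these two outer faces are the working faces. Grip rib: upright, 44 mm long in x, 16 thick in y, top at z = 64 mm, on a 40 mm pad 10 mm high.
- frame: Fixed base of the frame corner (hold-down tabs). Origin on the bench below the inner corner, z up; the rail runs to -y, the leg to -x when square. Never moves.
- rail: Fixed aluminium tube of the frame corner, 30 mm wide, 30 mm high, steel corner plate and bolts on top (to 41 mm); origin and axes as frame. On its inner side (looking to -x) a dark steel facing strip, 24 mm high, y -165 to -8 mm, is screwed on over packing: its face, which the square must meet, lies 1 to 13 mm in front of x = 0, parallel to it, different each time and not measured.
- leg: Aluminium tube 30 mm wide, 174 mm long, top 30 mm high, pivoting on the corner bolt. Origin on the bolt's axis, at x = -44, y = +15.5 mm in the frame, z = 0. Inner face: its own plane y = -15.5 mm, looking to -y, x -134 to +40 mm. Axes parallel to the rail's when the corner is square; at first turned 0.05 to 0.13 rad counter-clockwise seen from above (free end leans inwards).
- bolt (a point): Corner bolt on which the leg turns (point on its axis, 34 mm over the bench). Friction of about 0.22 N m holds the leg where it is left; pushed near its free end it yields at 2 to 4 N (more if pushed fast). It can be pushed past square by a square that is not flush on the rail. Once the square lies flush along both, the bolt stops it and the force climbs steeply. The faces are smooth (friction 0.2 to 0.3).
- mat: Fixed black rubber mat, 170 x 170 x 3 mm, the square's home. Origin at the centre of its underside.
- tape_measure: Tape measure, 38 x 84 x 66 mm, standing near the corner; to be left alone. Origin at its underside.
- coupling: Round metal pipe coupling, 34 mm across, 47 mm high, standing near the corner; to be left alone. Origin at its underside.
- bearing: Ball bearing ring, 62 mm across, 16 mm high, lying near the corner; to be left alone. Origin at its underside.
Things that resemble listed ones, but are neither listed nor needed, are in the scene too. Several things have the shape of the square; the one meant has the colours described above.

How it is judged:
On the way:
1. the square is pressed flush into the corner: at least 3 N on the rail and 3 N on the leg at once, square, rail and leg parallel within 0.02 rad, for 1.2 s (contact force between square and rail above 3 N and contact force between square and leg above 3 N and angle between the x axis of each of square, leg and the x axis of rail, either way round below 0.02 rad and angle between the z axis of square and the z axis of rail, either way round below 0.03 rad), for 1.2 s.
At the end, for the whole second after the job is handed in: the leg is square to the rail within 0.017 rad (1 degree); the square lies flat and still on the mat, its rib's centre within 30 mm of the mat's centre, released (angle between the x axis of leg and the x axis of rail, either way round below 0.017 rad and horizontal distance between square and mat below 0.03 m and angle between square's own z axis and vertical below 0.04 rad and height (world z) of square below 0.008 m and linear speed of square below 0.01 m/s and contact force between square and the fingers below 0.1 N); the robot touches nothing.
It fails at once if the square is pressed on the rail or on the leg with more than 25 N (contact force between square and rail above 25 N or contact force between square and leg above 25 N).
It fails at once if the gripper or arm pushes on the frame corner itself (over 3 N) (contact force between any of the fingers, the arm and frame above 3 N).
It fails at once if the square is let go while more than 10 mm above the mat (dropped) (contact force between square and the fingers below 0.1 N and height (world z) of square above 0.013 m).
It fails at once if a bystander is moved by more than 20 mm (distance of any of tape_measure, coupling, bearing from where it was at the start of the episode above 0.02 m).
It also fails if it takes over 72 s, if anything falls off the work surface, if the arm or the gripper's body presses on something with over 40 N, if the wrist force passes 120 N, or if a joint passes its speed limit or range.

### The arm

A 7-joint arm with a two-finger parallel gripper is mounted at the origin on a cart in front of the work surface, level with it; the furniture and walls round the work are solid. World frame = base frame: x ahead of the robot, y to its left, z up, the work surface at z = 0. Lengths are in m, angles in rad, forces in N, time in s.
With the tool pointing down it reaches from about 0.4 to 0.85 m from the base axis. Payload 10.4 kg.
Tool frame: the origin (TCP) lies at the very end of the fingers, on their centre line; the grasp point (between the pads) lies 19 mm behind it; z points along the fingers, y is the direction in which the jaws open and shut (so a half turn about z gives the same grasp; the last joint's range is limited). The gripper opens to 87 mm and grips with 3 to 60 N. Pads are 19 mm wide; open, the fingers measure 117 mm over their backs; the gripper's body (75 mm by 190 mm) begins 51 mm behind the grasp point.
Start: joints at [-1.3, 0.332, -0.065, 1.46, 0.022, 1.35, -0.088], TCP at [0.181, 0.598, 0.223] pointing down, gripper open.
Joint ranges: [-2.6, 2.6], [-0.5, 2.12], [-1.47, 1.34], [0.16, 2.42], [-1.27, 4.41], [0.06, 2.06], [-2.6, 2.6]. Speed limits (rad/s): [2.22, 2.22, 2.79, 2.79, 3.14, 3.14, 3.14].

### API

Orientations are given as a unit quaternion [x, y, z, w].
In Python, from bench import read_state, camera, close_job, recognise, masks_of gives the robot as it stands.
- The arm moves only by the tool play_rows, never from a script. Its argument "moves" is a list of rows, each a list of 3 entries, a list of its own where there are three numbers: the shift along the tool's x, y, z in cm, then the turn, a rotation vector about the tool's x, y, z in rad, then the finger opening in cm, from 0 to 8.7. In form: [[[dx, dy, dz], [ax, ay, az], jaw], ...]. A call has 1 to 8 rows; each row is the pose to reach, as a shift and turn from the pose commanded when the call began, along the tool's axes at that moment; what a row does not reach only later rows make up. A row lasts 1/8 s, in which the tool goes at most 62.5 mm and 10.7 degrees, less where a joint would pass 70% of its speed; a pose out of reach is approached as far as the arm can. A call with a gripper value outside its range is refused whole. The fingers move at their own pace and stop on an object; "grip_force" is the grip in N (left out, the last holds). Time passes only in rows, so rows that repeat a pose let the fingers close. It gives the time, the measured TCP pose, the force and the opening at its end, in the units of the state.
- read_state(): the state, without advancing time (a new reading comes with each control period).
- camera(name): name is "side" or "top" or "wrist"; returns a dict with "frame" (400x640x3 uint8, red, green, blue), "intrinsics" (3x3 intrinsics, pixels), "camera_from_world" (4x4, takes a point from world to camera coordinates). Camera axes: x right, y down, z forward; pixel columns grow to the right and rows downward; lengths in m; the calibration is good to about 2 mm. A picture is of the moment at which its call begins. There is no depth.
- close_job(): hands the job in, once; it reports no verdict.
Trained networks look in a picture, given as the dict that the camera call returned (one of the last four; its "shot" number tells which), for a name from the list of things; names that differ only in an ending like _2 or _b are one class to them, and where a whole thing is asked for, a point or a joint stands for the part that bears it (a point fixed in the world has none). Each returns a list of dicts, best first, with "conf" (0 to 1); they miss things now and then, are a little off and sometimes report something else, mostly with a low value. They report only what shows in the picture. A call takes as long as a camera call. They do not tell look-alikes from the thing itself.
- recognise(picture, query): "at" ([column, row] in pixels, amid what is visible of it).
- masks_of(picture, query): "region" (400x640 bool, what is visible of it) and "at" ([column, row] in pixels, amid what is visible of it).
The state is a dict: "time": time; "joint_positions": joint angles; "joint_vel": joint speeds; "joint_torque": joint torques, N m; "ee_pos": TCP position; "eef_rot": TCP orientation; "ft_force": force on the tool from outside, world axes, zero at the start; "torque": the same for the moment, N m; "width": finger opening in m.
Only numpy, scipy, OpenCV 4.12 (cv2) and the standard library are available. Lean on these libraries where they do the work, as an engineer would, in place of code of your own. Each camera call takes 0.05 s, during which the arm holds its last target.

## Working session

There is one attempt and no reset: what is moved stays moved. The work goes in short steps, Python scripts to look and compute and a tool call to move; the robot and the scene stay as the last step left them, time stands still between calls to the robot, and variables do not carry over. Pictures are saved under pics/ and viewed, and the job is handed in when it is done.

Besides the shell and the picture viewer there is one more tool, called after "Emit:" by a JSON object that holds its "op" and its "data". play_rows: Moves the arm, as the interface text tells. Its arguments: {"type":"object","properties":{"moves":{"type":"array","items":{"type":"array"}},"grip_force":{"type":"number"}},"required":["moves"]}

```bash
mkdir -p pics; ls; cat > h.py <<'E'
import numpy as np, cv2
from bench import read_state, camera, close_job, recognise, masks_of
def save(im,name,crop=None,scale=1):
    f=im["frame"][:,:,::-1].copy()
    if crop: c0,r0,c1,r1=crop; f=f[r0:r1,c0:c1]
    if scale!=1: f=cv2.resize(f,None,fx=scale,fy=scale,interpolation=cv2.INTER_CUBIC)
    cv2.imwrite("pics/"+name,f)
def proj(im,p):
    p=np.atleast_2d(p); T=im["camera_from_world"]
    c=p@T[:3,:3].T+T[:3,3]; q=c@np.array(im["intrinsics"]).T
    return q[:,:2]/q[:,2:]
def unproj(im,px,z):
    K=np.array(im["intrinsics"]);T=np.array(im["camera_from_world"])
    px=np.atleast_2d(px).astype(float)
    d=np.c_[px,np.ones(len(px))]@np.linalg.inv(K).T
    R=T[:3,:3];o=-R.T@T[:3,3];d=d@R
    return o+d*((z-o[2])/d[:,2])[:,None]
E
python3 - <<'E'
from h import *
s=read_state(); print({k:np.round(v,3) for k,v in s.items()})
for n in ["top","side","wrist"]:
    im=camera(n); save(im,n+"0.png")
    T=np.array(im["camera_from_world"]);print(n,im["shot"],np.round(-T[:3,:3].T@T[:3,3],3),np.round(T[:3,:3],2).tolist(),np.round(im["intrinsics"],1).tolist())
    for q in ["square","rail","leg","mat","bolt","tape_measure","coupling","bearing"]:
        print(q,[(np.round(r["at"]).tolist(),round(r["conf"],2)) for r in recognise(im,q)])
E
```

```text
pics
{'time': np.float64(0.0), 'joint_positions': array([-1.3  ,  0.333, -0.065,  1.461,  0.022,  1.35 , -0.089]), 'joint_vel': array([-0.001,  0.001, -0.001,  0.001, -0.   ,  0.   , -0.   ]), 'joint_torque': array([-0.0000e+00, -6.2325e+01,  2.5000e-02, -3.8990e+01, -6.1000e-02,
        4.0000e-02,  0.0000e+00]), 'ee_pos': array([0.181, 0.598, 0.222]), 'eef_rot': array([ 0.146,  0.989, -0.001, -0.   ]), 'ft_force': array([-0.047, -0.288, -0.565]), 'torque': array([0.018, 0.074, 0.049]), 'width': np.float64(0.087)}
top 1 [ 0.404 -0.049  1.186] [[0.03, -1.0, 0.02], [-0.99, -0.03, -0.16], [0.16, -0.02, -0.99]] [[374.1, 0.0, 314.8], [0.0, 374.1, 195.9], [0.0, 0.0, 1.0]]
square [([433.0, 244.0], 0.86), ([356.0, 226.0], 0.71)]
rail [([241.0, 179.0], 0.8)]
leg [([228.0, 225.0], 0.78)]
mat [([367.0, 226.0], 0.84)]
bolt [([232.0, 182.0], 0.82)]
tape_measure [([191.0, 244.0], 0.65)]
coupling [([230.0, 224.0], 0.52), ([245.0, 156.0], 0.47)]
bearing [([193.0, 203.0], 0.61)]
side 2 [0.599 1.155 0.742] [[-1.0, -0.0, 0.0], [-0.0, 0.49, -0.87], [-0.0, -0.87, -0.49]] [[394.8, 0.0, 320.7], [0.0, 394.8, 204.0], [0.0, 0.0, 1.0]]
square [([353.0, 199.0], 0.84), ([354.0, 169.0], 0.68)]
rail [([312.0, 257.0], 0.8)]
leg [([349.0, 262.0], 0.7)]
mat [([339.0, 204.0], 0.83)]
bolt [([322.0, 258.0], 0.84)]
tape_measure [([381.0, 284.0], 0.87)]
coupling []
bearing [([346.0, 285.0], 0.62)]
wrist 3 [0.109 0.619 0.384] [[0.29, 0.96, 0.0], [0.92, -0.28, 0.27], [0.26, -0.08, -0.96]] [[307.1, 0.0, 325.7], [0.0, 307.1, 197.5], [0.0, 0.0, 1.0]]
square []
rail []
leg []
mat []
bolt []
tape_measure []
coupling []
bearing []
```

```bash
python3 - <<'E'
from h import *
im=camera("top"); save(im,"top1.png",(150,110,470,300),2.5)
im=camera("side"); save(im,"side1.png",(220,110,480,310),3)
E
```

```text
(no output)
```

View pics/top1.png

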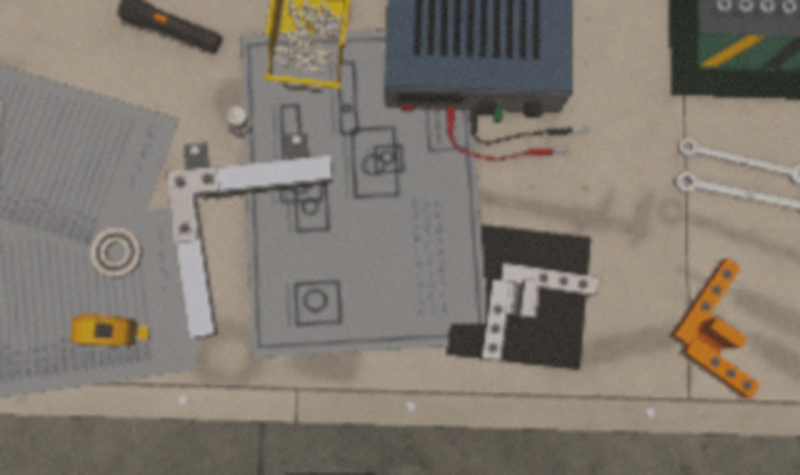

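View pics/side1.png

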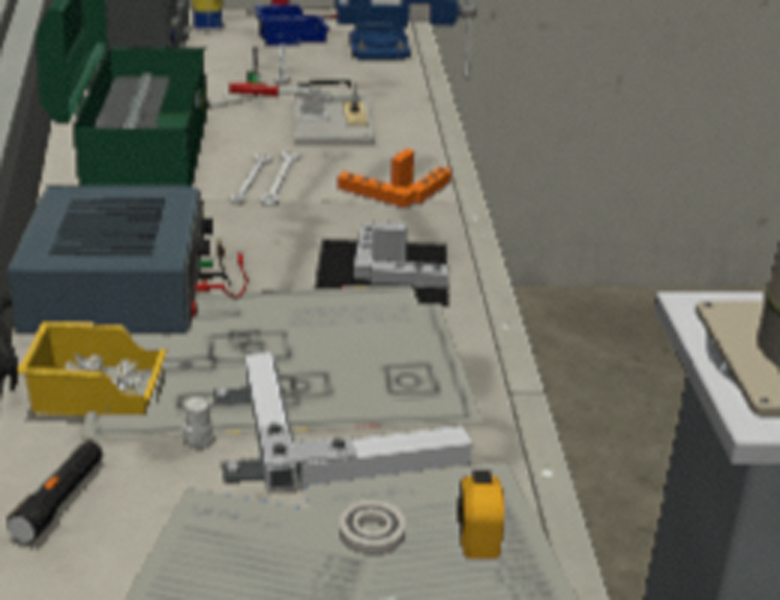

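View pics/top0.png

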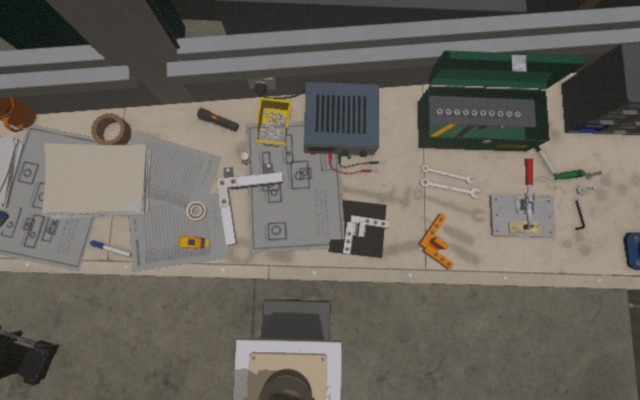

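```bash
python3 - <<'E'
from h import *
im=camera("top")
c=lambda x,y:(150+x/2.5,110+y/2.5)
print("mat",np.round(unproj(im,[c(484,228),c(590,238),c(580,368),c(475,358)],0.003),3))
print("sq corner/ends",np.round(unproj(im,[c(503,264),c(597,280),c(485,357)],0.025),3))
print("rib",np.round(unproj(im,[c(529,280),c(527,316)],0.067),3))
print("rail top",np.round(unproj(im,[c(330,157),c(330,178),c(220,188)],0.03),3))
print("leg",np.round(unproj(im,[c(190,336),c(214,333),c(195,240)],0.03),3))
for q in ["square","leg","rail","mat","bolt","tape_measure","bearing","coupling"]:
  for r in masks_of(im,q):
    print(q,round(r["conf"],2),np.round(r["at"]),r["region"].sum(), np.round(unproj(im,[r["at"]],0.02),3))
E
```

```text
mat [[ 0.579 -0.16   0.003]
 [ 0.57  -0.296  0.003]
 [ 0.405 -0.283  0.003]
 [ 0.414 -0.151  0.003]]
sq corner/ends [[ 0.531 -0.182  0.025]
 [ 0.514 -0.3    0.025]
 [ 0.415 -0.162  0.025]]
rib [[ 0.508 -0.209  0.067]
 [ 0.465 -0.207  0.067]]
rail top [[0.659 0.039 0.03 ]
 [0.632 0.038 0.03 ]
 [0.615 0.175 0.03 ]]
leg [[0.43  0.2   0.03 ]
 [0.434 0.171 0.03 ]
 [0.548 0.201 0.03 ]]
square 0.69 [436. 242.] 766 [[ 0.456 -0.449  0.02 ]]
square 0.64 [355. 225.] 754 [[ 0.503 -0.194  0.02 ]]
leg 0.69 [230. 225.] 457 [[0.491 0.195 0.02 ]]
rail 0.62 [239. 183.] 964 [[0.624 0.174 0.02 ]]
mat 0.74 [366. 228.] 2127 [[ 0.493 -0.229  0.02 ]]
bolt 0.57 [233. 181.] 1520 [[0.628 0.193 0.02 ]]
tape_measure 0.56 [190. 245.] 319 [[0.426 0.311 0.02 ]]
bearing 0.72 [229. 224.] 476 [[0.493 0.197 0.02 ]]
bearing 0.64 [194. 205.] 309 [[0.55 0.31 0.02]]
bearing 0.57 [356. 225.] 675 [[ 0.503 -0.199  0.02 ]]
bearing 0.44 [243. 182.] 864 [[0.629 0.162 0.02 ]]
bearing 0.42 [230. 185.] 1512 [[0.618 0.202 0.02 ]]
coupling 0.51 [242. 154.] 92 [[0.717 0.171 0.02 ]]
```

```bash
cat >> h.py <<'E'
from scipy.spatial.transform import Rotation as Rot
def go(p,a):
    """row numbers for TCP target p, tool pointing down with tool x at world angle a"""
    s=read_state(); R=Rot.from_quat(s["eef_rot"])
    sh=R.inv().apply(np.array(p)-s["ee_pos"])*100
    Rt=Rot.from_matrix(np.array([[np.cos(a),np.sin(a),0],[np.sin(a),-np.cos(a),0],[0,0,-1]]))
    print("t",s["time"],"pos",np.round(s["ee_pos"],4),"xang",np.arctan2(*R.as_matrix()[[1,0],0]),"tilt",np.round(R.as_matrix()[:2,2],4))
    print("row",np.round(sh,2),np.round((R.inv()*Rt).as_rotvec(),4))
E
python3 - <<'E'
from h import *
go([0.52,0.13,0.22],np.pi)
E
```

```text
t 1.9 pos [0.181  0.5982 0.2226] xang 2.8477417548140718 tilt [0.     0.0001]
row [-46.01 -35.     0.25] [ 1.000e-04  0.000e+00 -2.939e-01]
```

Emit:
{"op": "play_rows", "data": {"moves": [[[-6, -4.5, 0], [0, 0, -0.1], 8.7], [[-12, -9, 0], [0, 0, -0.2], 8.7], [[-18, -13.5, 0], [0, 0, -0.294], 8.7], [[-24, -18, 0], [0, 0, -0.294], 8.7], [[-30, -22.5, 0], [0, 0, -0.294], 8.7], [[-36, -27, 0], [0, 0, -0.294], 8.7], [[-42, -31.5, 0], [0, 0, -0.294], 8.7], [[-46, -35, 0.2], [0, 0, -0.294], 8.7]]}}

```text
time: 2.9
ee_pos: [0.4766, 0.1925, 0.2221]
eef_rot: [-0.0, 1.0, 0.0, 0.0]
ft_force: [0.2, 0.3, -0.2]
width: 0.0867
```

Emit:
{"op": "play_rows", "data": {"moves": [[[0, 0, 0], [0, 0, 0], 8.7], [[0, 0, 0], [0, 0, 0], 8.7]]}}

```text
time: 3.15
ee_pos: [0.4753, 0.1946, 0.2217]
eef_rot: [-0.0, 1.0, 0.0, -0.0]
ft_force: [-0.5, 0.6, -0.1]
width: 0.087
```

```bash
python3 - <<'E'
from h import *
go([0.44,-0.2,0.22],np.pi)
im=camera("wrist"); save(im,"w1.png")
np.savez("w1.npz",**{k:np.array(v) for k,v in im.items()})
E
```

```text
t 3.15 pos [0.4753 0.1946 0.2217] xang -3.1415124817665583 tilt [-0.0002  0.0004]
row [  3.54 -39.46   0.15] [ 0.0004 -0.0002  0.0001]
```

View pics/w1.png

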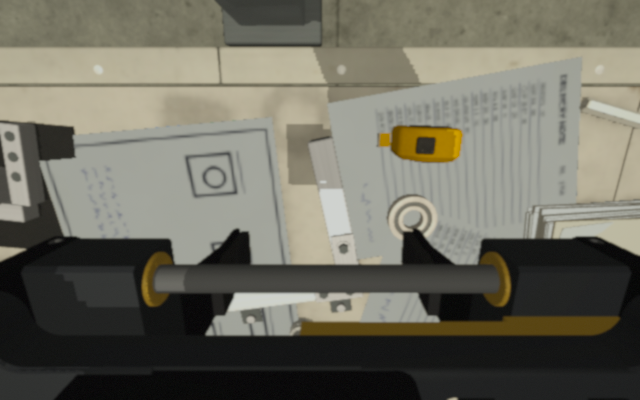

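Emit:
{"op": "play_rows", "data": {"moves": [[[-6, 2, 0], [0, 0, 0], 8.7], [[-12, 4, 0], [0, 0, 0], 8.7], [[-16.5, 6.5, 0], [0, 0, 0], 8.7], [[-16.5, 6.5, 0], [0, 0, 0], 8.7], [[-16.5, 6.5, 0], [0, 0, 0], 8.7]]}}

```text
time: 3.82
ee_pos: [0.6396, 0.2602, 0.2213]
eef_rot: [-0.001, 1.0, -0.0, -0.0]
ft_force: [-0.0, -1.1, -0.0]
width: 0.0867
```

```bash
python3 - <<'E'
from h import *
go([0.57,-0.22,0.22],np.pi)
im=camera("wrist"); save(im,"w2.png")
np.savez("w2.npz",**{k:np.array(v) for k,v in im.items()})
E
```

```text
t 3.825 pos [0.6396 0.2602 0.2213] xang -3.1398812533257563 tilt [-0.0009 -0.0001]
row [  7.05 -48.01   0.14] [-0.0001 -0.0009  0.0017]
```

View pics/w2.png

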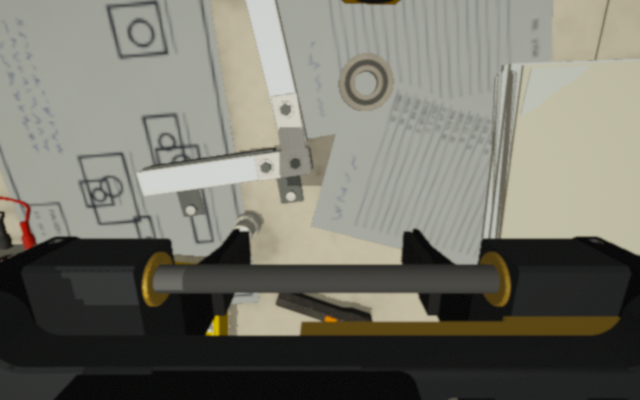

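```bash
python3 - <<'E'
from h import *
im=dict(np.load("w2.npz")); save(im,"w2z.png",(130,0,330,150),4)
for q in ["leg","rail"]:
  pass
E
```

```text
(no output)
```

View pics/w2z.png

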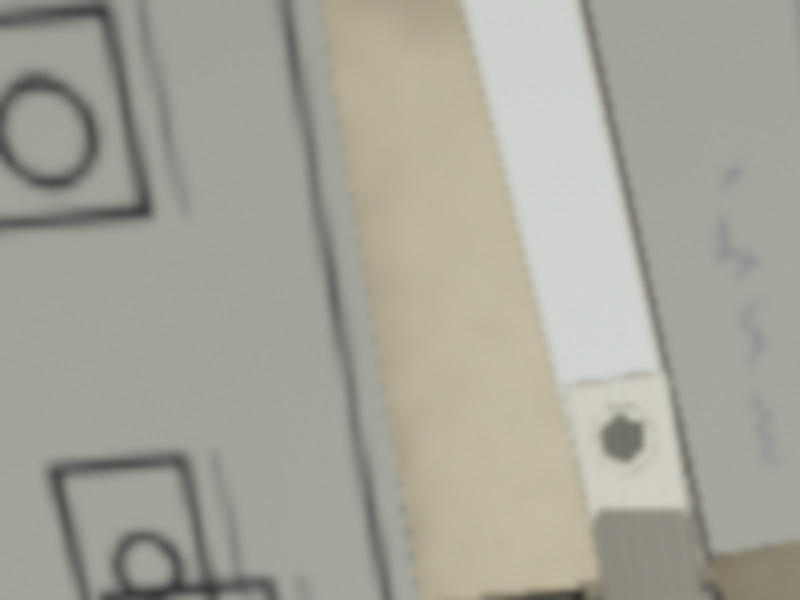

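```bash
python3 - <<'E'
from h import *
im=dict(np.load("w2.npz")); save(im,"w2y.png",(130,90,330,220),4)
E
```

```text
(no output)
```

View pics/w2y.png

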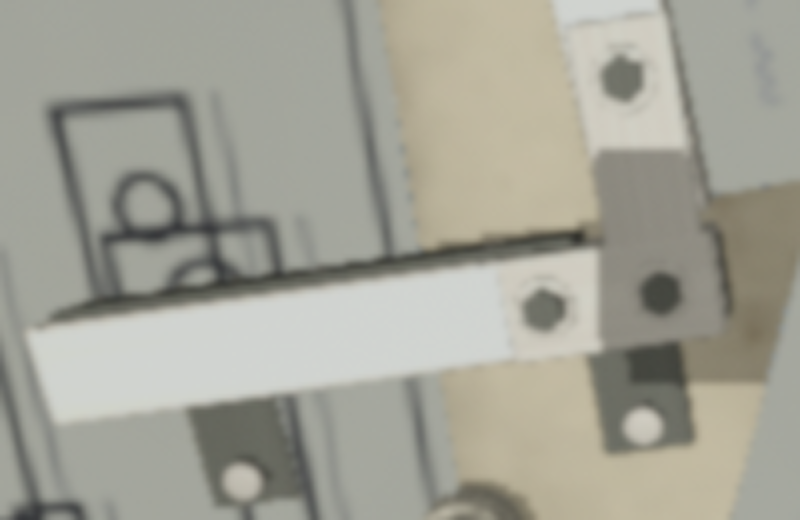

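```bash
python3 - <<'E'
from h import *
im=dict(np.load("w2.npz"))
c=lambda x,y:(130+x/4,90+y/4)
ri=unproj(im,[c(30,327),c(500,263)],.03); ro=unproj(im,[c(57,423),c(510,361)],.03)
print(np.round(ri,4),np.round(ro,4))
d=ri[1]-ri[0];print("rail yaw",np.arctan2(-d[0],d[1])); d=ro[1]-ro[0];print(np.arctan2(-d[0],d[1]))
st=unproj(im,[c(575,233),c(440,250),c(110,297)],.024);print("strip",np.round(st,4)); d=st[0]-st[2];print(np.arctan2(-d[0],d[1]))
li=unproj(im,[(130+465/4,0),(130+565/4,95)],.03); d=li[1]-li[0]; print("leg",np.round(li,4),np.arctan2(d[1],d[0]))
lo=unproj(im,[(130+582/4,0),(130+660/4,92)],.03); d=lo[1]-lo[0]; print("leg",np.round(lo,4),np.arctan2(d[1],d[0]))
b=unproj(im,[(130+622/4,437/4),c(660,293),c(545,309)],.04);print("bolts",np.round(b,4))
E
```

```text
[[0.6342 0.0396 0.03  ]
 [0.6154 0.1778 0.03  ]] [[0.6633 0.0428 0.03  ]
 [0.6443 0.179  0.03  ]]
rail yaw 0.13529049812112484
0.13890723860006843
strip [[0.6075 0.1988 0.024 ]
 [0.6125 0.1592 0.024 ]
 [0.6264 0.0609 0.024 ]]
0.13613410454586478
leg [[0.4579 0.1788 0.03  ]
 [0.549  0.1997 0.03  ]] 0.2256477319276668
leg [[0.4579 0.2083 0.03  ]
 [0.5459 0.2257 0.03  ]] 0.1949012310312349
bolts [[0.564  0.216  0.04  ]
 [0.6224 0.2246 0.04  ]
 [0.627  0.192  0.04  ]]
```

Emit:
{"op": "play_rows", "data": {"moves": [[[1, -6, 0], [0, 0, 0], 8.7], [[2, -12, 0], [0, 0, 0], 8.7], [[3, -18, 0], [0, 0, 0], 8.7], [[4, -24, 0], [0, 0, 0], 8.7], [[5, -30, 0], [0, 0, 0], 8.7], [[6, -36, 0], [0, 0, 0], 8.7], [[7, -42, 0], [0, 0, 0], 8.7], [[7, -48, 0], [0, 0, 0], 8.7]]}}

```text
time: 4.88
ee_pos: [0.5692, -0.222, 0.2233]
eef_rot: [-0.0, 1.0, 0.001, 0.001]
ft_force: [1.8, 0.4, -0.3]
width: 0.0872
```

Emit:
{"op": "play_rows", "data": {"moves": [[[0, 0, 0], [0, 0, 0], 8.7], [[0, 0, 0], [0, 0, 0], 8.7]]}}

```text
time: 5.12
ee_pos: [0.5702, -0.22, 0.2224]
eef_rot: [-0.0, 1.0, 0.001, 0.001]
ft_force: [0.4, 1.8, -0.5]
width: 0.0868
```

```bash
python3 - <<'E'
from h import *
go([0.57,-0.22,0.22],np.pi)
im=camera("wrist"); save(im,"w3.png")
np.savez("w3.npz",**{k:np.array(v) for k,v in im.items()})
E
```

```text
t 5.125 pos [ 0.5702 -0.22    0.2224] xang -3.141382463252821 tilt [0.0015 0.0013]
row [0.02 0.   0.24] [0.0013 0.0015 0.0002]
```

View pics/w3.png

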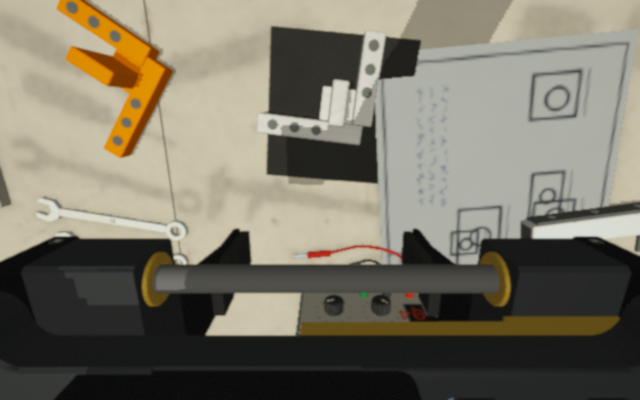

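```bash
python3 - <<'E'
from h import *
im=dict(np.load("w3.npz")); save(im,"w3z.png",(245,10,435,195),4.1/1.3)
E
```

```text
(no output)
```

View pics/w3z.png

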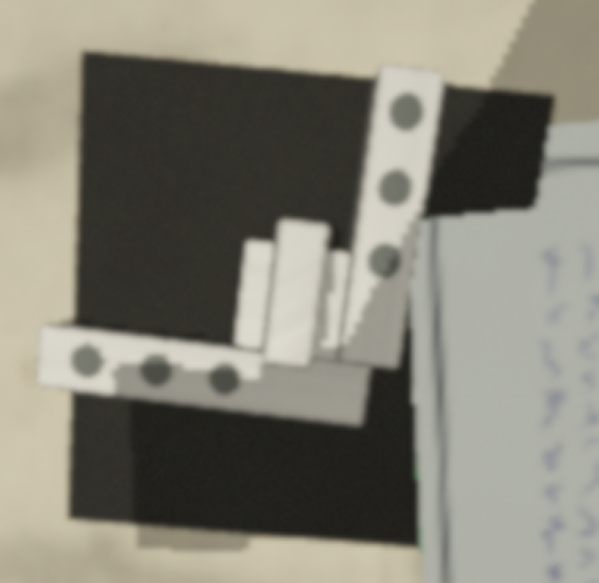

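```bash
python3 - <<'E'
from h import *
im=dict(np.load("w3.npz")); k=4.1/1.3
c=lambda *P:[(245+x/k,10+y/k) for x,y in P]
m=unproj(im,c((83,52),(553,96),(69,517)),.003); print("mat",np.round(m,4),"centre",(m[1]+m[2])/2, np.linalg.norm(m[1]-m[0]),np.linalg.norm(m[2]-m[0]))
r=unproj(im,c((281,219),(330,227),(307,366),(265,361)),.067); print("rib",np.round(r,4),"c",r.mean(0))
for a,b in((0,3),(1,2)):
  d=r[b]-r[a];print("yaw",np.arctan2(d[1],d[0]),np.linalg.norm(d))
print(np.linalg.norm(r[1]-r[0]),np.linalg.norm(r[2]-r[3]))
# arms z=.025
a=unproj(im,c((38,384),(362,426)),.025);d=a[1]-a[0];print("yarm outer",np.round(a,4),np.arctan2(-d[0],d[1]))
b=unproj(im,c((443,73),(400,368)),.025);d=b[1]-b[0];print("xarm outer",np.round(b,4),np.arctan2(d[1],d[0]))
h=unproj(im,c((406,111),(395,187),(385,261),(87,361),(155,370),(224,380)),.025);print(np.round(h,4))
d=h[2]-h[0];print(np.arctan2(d[1],d[0]));d=h[5]-h[3];print(np.arctan2(-d[0],d[1]))
# fit of model: project
from scipy.optimize import least_squares
obj=np.array([[-78,42,25.],[42,-88,25],[20,42,25],[42,32,25],[-22,-8,67],[22,-8,67],[22,8,67],[-22,8,67]])/1000
obj[:,2]-=.003
px=np.array(c((443,73),(38,384),(400,368),(362,426),(281,219),(265,361),(307,366),(330,227)))
def f(v):
  R=Rot.from_euler('z',v[2]).as_matrix(); return (proj(im,obj@R.T+[v[0],v[1],.003])-px).ravel()
s=least_squares(f,[.49,-.205,-.14]);print("fit",s.x,np.round(s.fun.reshape(-1,2),1).tolist())
go([s.x[0],s.x[1],0.12],np.pi+s.x[2])
E
```

```text
mat [[ 0.4064 -0.2811  0.003 ]
 [ 0.4205 -0.114   0.003 ]
 [ 0.5734 -0.2949  0.003 ]] centre [ 0.49695336 -0.20446613  0.003     ] 0.16764266239280798 0.16752111969741365
rib [[ 0.4672 -0.2126  0.067 ]
 [ 0.4695 -0.1975  0.067 ]
 [ 0.5112 -0.204   0.067 ]
 [ 0.5096 -0.2174  0.067 ]] c [ 0.48937814 -0.20788763  0.067     ]
yaw -0.11275518622528403 0.04267987205828986
yaw -0.15400419151952463 0.04216204619925713
0.015253427478461352 0.013503156977567054
yarm outer [[ 0.5197 -0.2993  0.025 ]
 [ 0.5349 -0.1812  0.025 ]] -0.1280661605879167
xarm outer [[ 0.4178 -0.1576  0.025 ]
 [ 0.5141 -0.168   0.025 ]] -0.10797698618727634
[[ 0.4294 -0.1695  0.025 ]
 [ 0.4532 -0.1723  0.025 ]
 [ 0.4774 -0.1748  0.025 ]
 [ 0.5115 -0.2811  0.025 ]
 [ 0.5147 -0.2567  0.025 ]
 [ 0.5183 -0.2317  0.025 ]]
-0.11059474525582201
-0.13575158521815095
fit [ 0.4894288  -0.20782132 -0.12231807] [[1.0, -0.7], [-0.8, 0.6], [-0.5, 0.3], [-0.0, 0.1], [-0.5, -0.7], [-1.0, 0.7], [1.4, 1.1], [0.4, -1.0]]
t 5.175 pos [ 0.5705 -0.2192  0.2222] xang -3.139771672340623 tilt [0.0012 0.0014]
row [ 8.12  1.14 10.21] [0.0015 0.0012 0.1241]
```

Emit:
{"op": "play_rows", "data": {"moves": [[[4, 0.6, 3], [0.0015, 0.001, 0.06], 5], [[8.1, 1.15, 6], [0.0015, 0.001, 0.124], 5], [[8.12, 1.14, 10], [0.0015, 0.001, 0.124], 5], [[8.12, 1.14, 10.2], [0.0015, 0.001, 0.124], 5], [[8.12, 1.14, 10.2], [0.0015, 0.001, 0.124], 5]]}}

```text
time: 5.8
ee_pos: [0.4905, -0.2088, 0.121]
eef_rot: [0.061, 0.998, -0.001, 0.0]
ft_force: [0.3, -0.2, -0.8]
width: 0.0514
```

```bash
python3 - <<'E'
from h import *
go([0.4894,-0.2078,0.031],np.pi-0.122)
im=camera("wrist"); save(im,"w4.png")
im=camera("side"); save(im,"s4.png",(290,150,410,240),6)
E
```

```text
t 5.8 pos [ 0.4905 -0.2088  0.121 ] xang 3.019411165308973 tilt [ 0.0003 -0.0016]
row [0.12 0.1  9.  ] [-0.0015  0.0005 -0.0002]
```

View pics/w4.png

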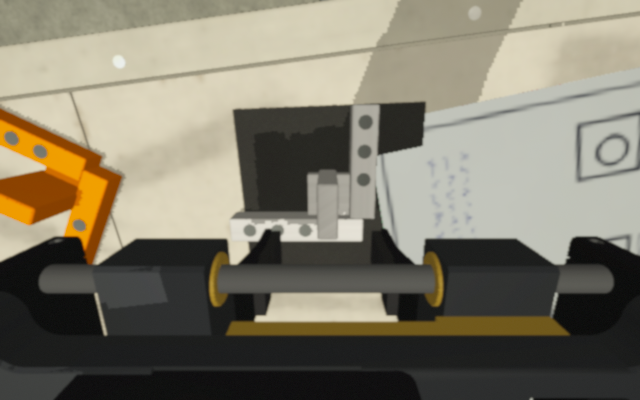

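View pics/s4.png

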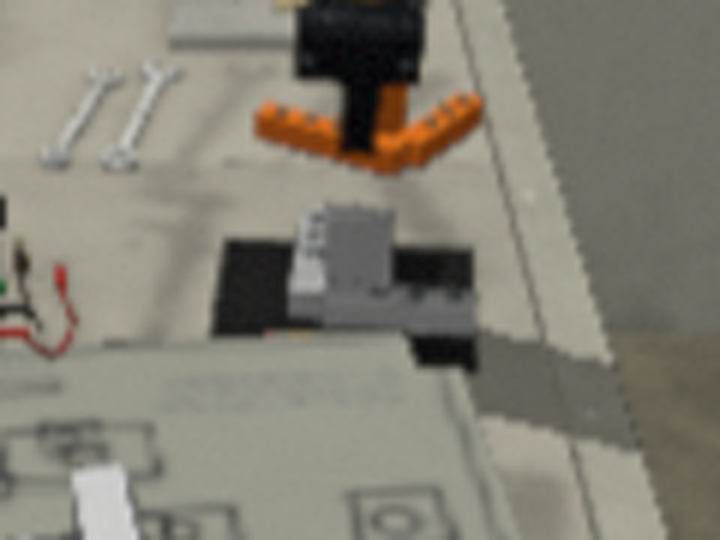

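Emit:
{"op": "play_rows", "data": {"moves": [[[0.12, 0.1, 3], [-0.0015, 0.0005, 0], 4.5], [[0.12, 0.1, 6], [-0.0015, 0.0005, 0], 4.5], [[0.12, 0.1, 7.8], [-0.0015, 0.0005, 0], 4.5], [[0.12, 0.1, 9], [-0.0015, 0.0005, 0], 4.5], [[0.12, 0.1, 9], [-0.0015, 0.0005, 0], 4.5], [[0.12, 0.1, 9], [-0.0015, 0.0005, 0], 4.5]]}}

```text
time: 6.65
ee_pos: [0.4888, -0.2086, 0.0305]
eef_rot: [0.062, 0.998, -0.0, -0.0]
ft_force: [0.2, 0.4, -0.1]
width: 0.0449
```

```bash
python3 - <<'E'
from h import *
go([0.4894,-0.2078,0.031],np.pi-0.122); print(read_state()["ft_force"])
E
```

```text
t 6.65 pos [ 0.4888 -0.2086  0.0305] xang 3.0177133192376258 tilt [-0.0002 -0.0001]
row [-0.05  0.09 -0.05] [-0.0001 -0.0002 -0.0019]
[ 0.19009046  0.35928841 -0.06381766]
```

Emit:
{"op": "play_rows", "data": {"grip_force": 50, "moves": [[[0, 0, 0], [0, 0, 0], 2.5], [[0, 0, 0], [0, 0, 0], 1.0], [[0, 0, 0], [0, 0, 0], 1.0], [[0, 0, 0], [0, 0, 0], 1.0], [[0, 0, 0], [0, 0, 0], 1.0], [[0, 0, 0], [0, 0, 0], 1.0]]}}

```text
time: 7.4
ee_pos: [0.4883, -0.2082, 0.0297]
eef_rot: [0.062, 0.998, 0.0, -0.001]
ft_force: [-1.0, 1.5, 2.9]
width: 0.0157
```

```bash
python3 - <<'E'
from h import *
go([0.4894,-0.2078,0.031],np.pi-0.122); s=read_state();print(s["ft_force"],s["width"])
E
```

```text
t 7.4 pos [ 0.4883 -0.2082  0.0297] xang 3.0179507208288983 tilt [-0.0013  0.0004]
row [-0.1   0.05 -0.13] [ 0.0003 -0.0014 -0.0016]
[-1.03875364  1.46641039  2.88819787] 0.015706303233417998
```

Emit:
{"op": "play_rows", "data": {"moves": [[[0, 0, -1], [0, 0, 0], 1.0], [[0, 0, -4], [0, 0, 0], 1.0], [[0, 0, -8], [0, 0, 0], 1.0], [[0, 0, -11], [0, 0, 0], 1.0], [[0, 0, -11], [0, 0, 0], 1.0], [[0, 0, -11], [0, 0, 0], 1.0]]}}

```text
time: 8.15
ee_pos: [0.4876, -0.2081, 0.1384]
eef_rot: [0.062, 0.998, 0.0, -0.002]
ft_force: [-0.5, -0.3, -5.1]
width: 0.016
```

```bash
python3 - <<'E'
from h import *
go([0.5537,0.1364,0.14],np.pi+0.136); s=read_state();print(s["ft_force"],s["torque"],s["width"])
im=camera("wrist"); save(im,"w5.png")
E
```

```text
t 8.15 pos [ 0.4876 -0.2081  0.1384] xang 3.0178359987424286 tilt [-0.003   0.0006]
row [-2.3  35.   -0.16] [ 0.0006 -0.003  -0.2598]
[-0.53979365 -0.34933767 -5.1031532 ] [ 0.03165653  0.02299558 -0.00427031] 0.015994105277294942
```

View pics/w5.png

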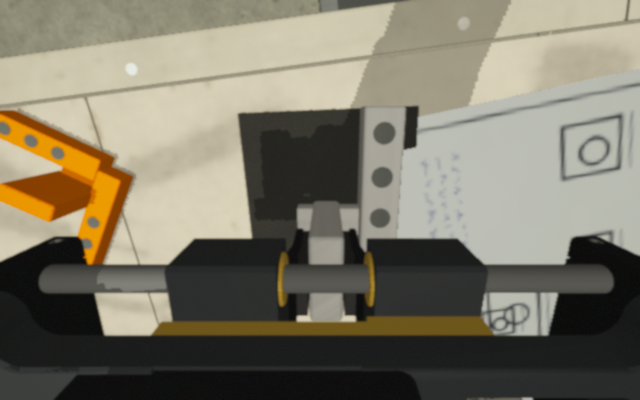

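```bash
python3 - <<'E'
from h import *
im=camera("wrist"); save(im,"w5z.png",(285,90,425,330),2.4)
s=read_state(); z=s["ee_pos"][2]-.0267+.022
h=unproj(im,[(384,133),(380,218)],z);d=h[1]-h[0];print(np.arctan2(d[1],d[0]),np.linalg.norm(d),"vs 0.0484*")
R=Rot.from_quat(s["eef_rot"]); print(R.inv().apply(h-s["ee_pos"]))
E
```

```text
-0.12099169719858952 0.04794345327429614 vs 0.0484*
[[0.0630483  0.03010248 0.00495584]
 [0.01510542 0.0302376  0.00476473]]
```

View pics/w5z.png

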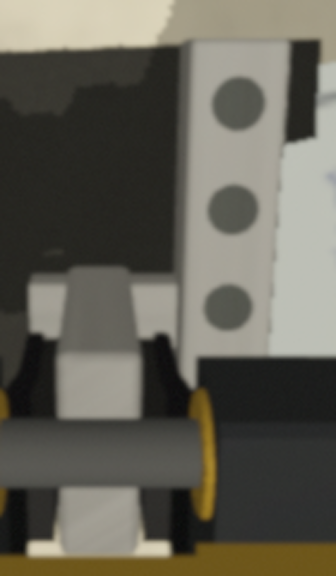

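Emit:
{"op": "play_rows", "data": {"moves": [[[-0.3, 4, 0], [0, -0.001, -0.03], 1.0], [[-0.6, 9, 0], [0, -0.002, -0.07], 1.0], [[-0.9, 14, 0], [0.0005, -0.003, -0.1], 1.0], [[-1.2, 19, 0], [0.0005, -0.003, -0.14], 1.0], [[-1.5, 24, 0], [0.0005, -0.003, -0.18], 1.0], [[-1.8, 29, 0], [0.0005, -0.003, -0.22], 1.0], [[-2.1, 33, 0], [0.0005, -0.003, -0.25], 1.0], [[-2.3, 35, 0], [0.0005, -0.003, -0.26], 1.0]]}}

```text
time: 9.25
ee_pos: [0.5538, 0.1385, 0.1381]
eef_rot: [-0.07, 0.998, -0.0, -0.0]
ft_force: [0.1, -0.0, -4.5]
width: 0.0158
```

Emit:
{"op": "play_rows", "data": {"moves": [[[0, 0, 0], [0, 0, 0], 1.0], [[0, 0, 0], [0, 0, 0], 1.0], [[0, 0, 0], [0, 0, 0], 1.0]]}}

```text
time: 9.62
ee_pos: [0.5544, 0.1344, 0.1395]
eef_rot: [-0.067, 0.998, -0.0, 0.001]
ft_force: [-0.2, -0.7, -4.0]
width: 0.0156
```

```bash
python3 - <<'E'
from h import *
go([0.5537,0.1364,0.06],np.pi+0.136); s=read_state();print(s["ft_force"],s["torque"],s["width"])
im=camera("wrist"); save(im,"w6.png")
np.savez("w6.npz",**{k:np.array(v) for k,v in im.items()})
E
```

```text
t 9.625 pos [0.5544 0.1344 0.1395] xang -3.007839823565482 tilt [ 0.0014 -0.0008]
row [0.06 0.21 7.95] [-0.0009  0.0013 -0.0022]
[-0.1520173  -0.66418243 -3.99302909] [0.02771454 0.01681036 0.00677175] 0.015563768072097143
```

View pics/w6.png

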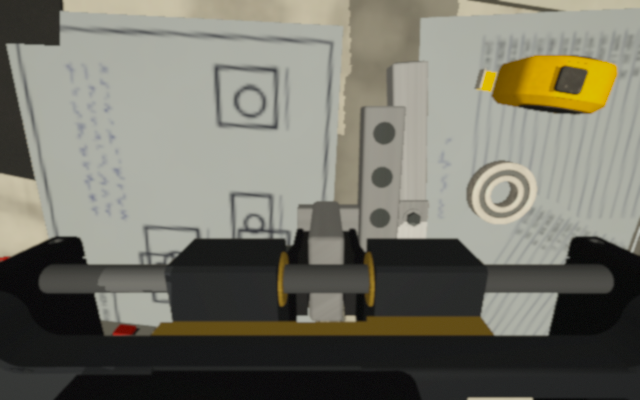

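Emit:
{"op": "play_rows", "data": {"moves": [[[0.06, 0.2, 3], [-0.001, 0.001, -0.002], 1.0], [[0.06, 0.2, 6], [-0.001, 0.001, -0.002], 1.0], [[0.06, 0.2, 8], [-0.001, 0.001, -0.002], 1.0], [[0.06, 0.2, 9.5], [-0.001, 0.001, -0.002], 1.0], [[0.06, 0.2, 10.6], [-0.001, 0.001, -0.002], 1.0], [[0.06, 0.2, 10.8], [-0.001, 0.001, -0.002], 1.0], [[0.06, 0.2, 10.8], [-0.001, 0.001, -0.002], 1.0]]}}

```text
time: 10.55
ee_pos: [0.5541, 0.1381, 0.0321]
eef_rot: [-0.069, 0.998, 0.0, 0.001]
ft_force: [-0.1, -0.3, -4.2]
width: 0.0158
```

```bash
python3 - <<'E'
from h import *
go([0.5694,0.1588,0.031],np.pi+0.136); s=read_state();print(s["ft_force"],s["torque"],s["width"])
im=camera("wrist"); save(im,"w7.png",(320,0,480,240),2.5)
np.savez("w7.npz",**{k:np.array(v) for k,v in im.items()})
im=camera("top"); save(im,"t7.png",(200,160,320,260),6)
im=camera("side"); save(im,"s7.png",(270,200,400,290),6)
E
```

```text
t 10.55 pos [0.5541 0.1381 0.0321] xang -3.0034334184869023 tilt [0.0011 0.0008]
row [-1.8   1.84  0.11] [0.0006 0.0012 0.0022]
[-0.13417344 -0.27835374 -4.20656029] [ 0.02055568  0.05425149 -0.01727893] 0.015786856671318485
```

View pics/w7.png

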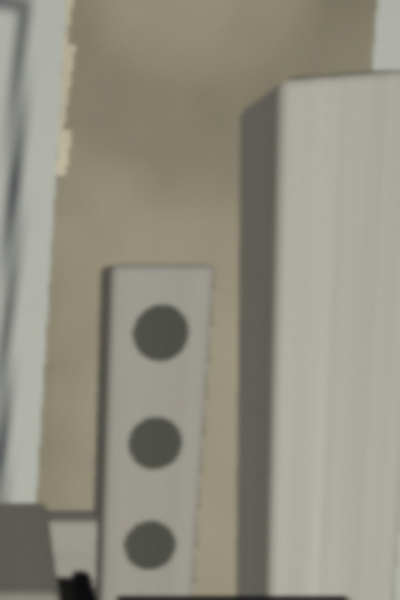

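View pics/t7.png

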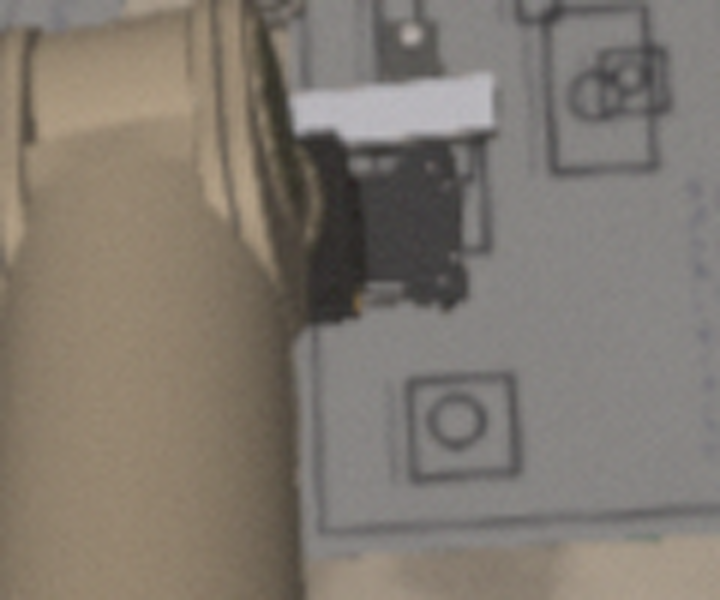

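View pics/s7.png

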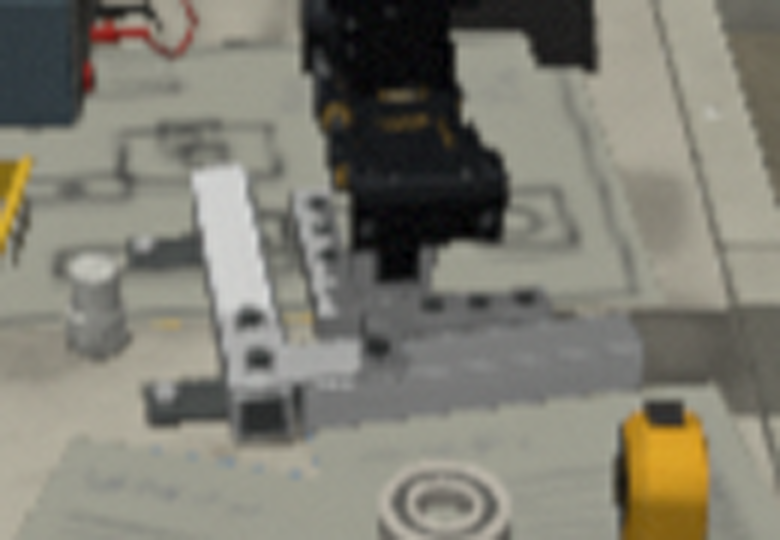

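```bash
python3 - <<'E'
from h import *
im=dict(np.load("w7.npz"));c=lambda *P:[(320+x/2.5,y/2.5) for x,y in P]
for n,P,z in(("sq",((214,266),(192,600)),.0274),("sqin",((112,266),(99,600)),.0274),("holes",((161,332),(149,545)),.0274),("leg",((280,82),(268,600)),.03),("legbot",((240,115),(237,600)),.0)):
  p=unproj(im,c(*P),z);d=p[1]-p[0];print(n,np.round(p,4),np.arctan2(d[1],d[0]))
E
```

```text
sq [[0.4724 0.1675 0.0274]
 [0.5469 0.1781 0.0274]] 0.14060665756848328
sqin [[0.4753 0.1465 0.0274]
 [0.5498 0.1564 0.0274]] 0.1319816058570958
holes [[0.4871 0.1592 0.0274]
 [0.5348 0.1655 0.0274]] 0.1327988758633586
leg [[0.4375 0.1724 0.03  ]
 [0.5434 0.1947 0.03  ]] 0.20729867982616884
legbot [[0.4378 0.1733 0.    ]
 [0.5563 0.1988 0.    ]] 0.21177873688708576
```

Emit:
{"op": "play_rows", "data": {"moves": [[[-0.4, 0.1, 0.0], [0, 0, 0], 1.0], [[-0.8, 0.2, 0.0], [0, 0, 0], 1.0], [[-1.2, 0.3, 0.0], [0, 0, 0], 1.0], [[-1.4, 0.4, 0.0], [0, 0, 0], 1.0], [[-1.4, 0.4, 0.0], [0, 0, 0], 1.0], [[-1.4, 0.4, 0.0], [0, 0, 0], 1.0]]}}

```text
time: 11.45
ee_pos: [0.5669, 0.1438, 0.0315]
eef_rot: [-0.069, 0.998, 0.0, 0.0]
ft_force: [-0.3, -0.0, -3.6]
width: 0.0159
```

```bash
cat >> h.py <<'E'
def st():
    s=read_state(); R=Rot.from_quat(s["eef_rot"]); M=R.as_matrix()
    print("t",s["time"],"pos",np.round(s["ee_pos"]*1000,1),"xang-pi",round(np.arctan2(-M[1,0],-M[0,0]),4),"tilt",np.round(M[:2,2],4),
     "F(sq axes x,y,z)",np.round(s["ft_force"]@np.c_[-M[:,0],M[:,1],[0,0,1]],2),"T",np.round(s["torque"],3),"w",round(s["width"]*1000,1))
    O=np.array([.6097,.2066]);t=.136;e=np.array([[np.cos(t),np.sin(t)],[-np.sin(t),np.cos(t)]])
    print("frame xy of TCP mm",np.round(e@(s["ee_pos"][:2]-O)*1000,1))
E
python3 -c "
from h import *
st()"
```

```text
t 11.45 pos [566.9 143.8  31.5] xang-pi 0.1382 tilt [0.0003 0.0005] F(sq axes x,y,z) [-0.31  0.   -3.64] T [ 0.033  0.052 -0.022] w 15.9
frame xy of TCP mm [-50.9 -56.4]
```

Emit:
{"op": "play_rows", "data": {"moves": [[[-0.1, 0, 0.0], [0, 0, 0], 1.0], [[-0.2, 0, 0.0], [0, 0, 0], 1.0], [[-0.3, 0, 0.0], [0, 0, 0], 1.0], [[-0.3, 0, 0.0], [0, 0, 0], 1.0]]}}

```text
time: 11.95
ee_pos: [0.5701, 0.1443, 0.0316]
eef_rot: [-0.069, 0.998, 0.0, 0.0]
ft_force: [-0.3, 0.2, -4.9]
width: 0.0155
```

```bash
python3 -c "
from h import *
st()"
```

```text
t 11.95 pos [570.1 144.3  31.6] xang-pi 0.1381 tilt [0.0005 0.0005] F(sq axes x,y,z) [-0.27  0.28 -4.87] T [0.032 0.022 0.026] w 15.5
frame xy of TCP mm [-47.7 -56.4]
```

Emit:
{"op": "play_rows", "data": {"moves": [[[-0.05, 0, 0.0], [0, 0, 0], 1.0], [[-0.1, 0, 0.0], [0, 0, 0], 1.0], [[-0.15, 0, 0.0], [0, 0, 0], 1.0], [[-0.15, 0, 0.0], [0, 0, 0], 1.0]]}}

```text
time: 12.45
ee_pos: [0.5716, 0.1445, 0.0316]
eef_rot: [-0.069, 0.998, 0.0, 0.0]
ft_force: [-0.2, 0.2, -4.7]
width: 0.0158
```

```bash
python3 -c "
from h import *
st()"
```

```text
t 12.45 pos [571.6 144.5  31.6] xang-pi 0.1382 tilt [0.0005 0.0006] F(sq axes x,y,z) [-0.2   0.19 -4.75] T [ 0.011  0.063 -0.028] w 15.8
frame xy of TCP mm [-46.2 -56.3]
```

Emit:
{"op": "play_rows", "data": {"moves": [[[-0.04, 0, 0.0], [0, 0, 0], 1.0], [[-0.08, 0, 0.0], [0, 0, 0], 1.0], [[-0.12, 0, 0.0], [0, 0, 0], 1.0], [[-0.12, 0, 0.0], [0, 0, 0], 1.0]]}}

```text
time: 12.95
ee_pos: [0.5724, 0.1446, 0.0315]
eef_rot: [-0.069, 0.998, 0.0, -0.0]
ft_force: [-2.3, -0.6, -2.5]
width: 0.0156
```

```bash
python3 -c "
from h import *
st()"
```

```text
t 12.95 pos [572.4 144.6  31.5] xang-pi 0.1383 tilt [-0.0002  0.0004] F(sq axes x,y,z) [-2.31 -0.25 -2.49] T [0.025 0.401 0.045] w 15.6
frame xy of TCP mm [-45.3 -56.3]
```

Emit:
{"op": "play_rows", "data": {"moves": [[[-0.03, 0, 0.0], [0, 0, 0], 1.0], [[-0.05, 0, 0.0], [0, 0, 0], 1.0], [[-0.05, 0, 0.0], [0, 0, 0], 1.0]]}}

```text
time: 13.32
ee_pos: [0.5726, 0.1446, 0.0313]
eef_rot: [-0.069, 0.998, 0.0, -0.0]
ft_force: [-5.9, -1.9, -2.7]
width: 0.0158
```

```bash
python3 -c "
from h import *
st()"
```

```text
t 13.325 pos [572.6 144.6  31.3] xang-pi 0.1383 tilt [-0.0009  0.0002] F(sq axes x,y,z) [-6.13 -1.1  -2.73] T [-0.204  1.238  0.191] w 15.8
frame xy of TCP mm [-45.2 -56.4]
```

Emit:
{"op": "play_rows", "data": {"moves": [[[0.01, 0, 0.0], [0, 0, -0.003], 1.0], [[0.02, 0, 0.0], [0, 0, -0.006], 1.0], [[0.02, 0, 0.0], [0, 0, -0.006], 1.0], [[0.02, 0, 0.0], [0, 0, -0.006], 1.0]]}}

```text
time: 13.82
ee_pos: [0.5726, 0.1445, 0.0314]
eef_rot: [-0.072, 0.997, 0.0, -0.0]
ft_force: [-5.4, -1.6, -4.9]
width: 0.0154
```

```bash
python3 -c "
from h import *
st()"
```

```text
t 13.825 pos [572.6 144.5  31.4] xang-pi 0.144 tilt [-0.0003  0.0003] F(sq axes x,y,z) [-5.59 -0.8  -4.91] T [-0.255  1.259 -0.054] w 15.4
frame xy of TCP mm [-45.1 -56.5]
```

Emit:
{"op": "play_rows", "data": {"moves": [[[0, 0.2, 0.0], [0, 0, 0], 1.0], [[0, 0.4, 0.0], [0, 0, 0], 1.0], [[0, 0.5, 0.0], [0, 0, 0], 1.0], [[0, 0.6, 0.0], [0, 0, 0], 1.0], [[0, 0.6, 0.0], [0, 0, 0], 1.0]]}}

```text
time: 14.45
ee_pos: [0.5717, 0.1504, 0.0314]
eef_rot: [-0.072, 0.997, 0.0, -0.0]
ft_force: [-5.2, -2.3, -4.3]
width: 0.0159
```

```bash
python3 -c "
from h import *
st()"
```

```text
t 14.45 pos [571.7 150.4  31.4] xang-pi 0.144 tilt [-0.0004  0.0002] F(sq axes x,y,z) [-5.47 -1.49 -4.31] T [-0.361  1.294 -0.076] w 15.9
frame xy of TCP mm [-45.2 -50.5]
```

Emit:
{"op": "play_rows", "data": {"moves": [[[0, 0.05, 0.0], [0, 0, 0], 1.0], [[0, 0.1, 0.0], [0, 0, 0], 1.0], [[0, 0.15, 0.0], [0, 0, 0], 1.0], [[0, 0.2, 0.0], [0, 0, 0], 1.0], [[0, 0.25, 0.0], [0, 0, 0], 1.0], [[0, 0.3, 0.0], [0, 0, 0], 1.0]]}}

```text
time: 15.2
ee_pos: [0.5714, 0.1532, 0.0314]
eef_rot: [-0.072, 0.997, 0.0, -0.0]
ft_force: [-5.7, -2.4, -4.1]
width: 0.0155
```

```bash
python3 -c "
from h import *
st()"
```

```text
t 15.2 pos [571.4 153.2  31.4] xang-pi 0.1438 tilt [-0.0003  0.    ] F(sq axes x,y,z) [-6.   -1.59 -4.12] T [-0.445  1.245 -0.008] w 15.5
frame xy of TCP mm [-45.2 -47.7]
```

Emit:
{"op": "play_rows", "data": {"moves": [[[0, 0.05, 0.0], [0, 0, 0], 1.0], [[0, 0.1, 0.0], [0, 0, 0], 1.0], [[0, 0.15, 0.0], [0, 0, 0], 1.0], [[0, 0.2, 0.0], [0, 0, 0], 1.0]]}}

```text
time: 15.7
ee_pos: [0.5712, 0.1541, 0.0314]
eef_rot: [-0.072, 0.997, -0.001, -0.0]
ft_force: [-4.8, -4.4, -3.0]
width: 0.0156
```

```bash
python3 -c "
from h import *
st()"
```

```text
t 15.7 pos [571.2 154.1  31.4] xang-pi 0.1432 tilt [-0.0003 -0.0011] F(sq axes x,y,z) [-5.42 -3.67 -3.04] T [-1.2    1.204  0.03 ] w 15.6
frame xy of TCP mm [-45.2 -46.8]
```

Emit:
{"op": "play_rows", "data": {"moves": [[[0, 0.05, 0.0], [0, 0, 0], 1.0], [[0, 0.1, 0.0], [0, 0, 0], 1.0], [[0, 0.15, 0.0], [0, 0, 0], 1.0], [[0, 0.15, 0.0], [0, 0, 0], 1.0]]}}

```text
time: 16.2
ee_pos: [0.571, 0.1556, 0.0313]
eef_rot: [-0.072, 0.997, -0.001, -0.0]
ft_force: [-5.1, -4.7, -3.7]
width: 0.0158
```

```bash
python3 -c "
from h import *
st()"
```

```text
t 16.2 pos [571.  155.6  31.3] xang-pi 0.1432 tilt [-0.0003 -0.0011] F(sq axes x,y,z) [-5.72 -3.93 -3.68] T [-1.155  1.137 -0.002] w 15.8
frame xy of TCP mm [-45.3 -45.2]
```

Emit:
{"op": "play_rows", "data": {"moves": [[[0, 0.05, 0.0], [0, 0, 0], 1.0], [[0, 0.1, 0.0], [0, 0, 0], 1.0], [[0, 0.15, 0.0], [0, 0, 0], 1.0], [[0, 0.15, 0.0], [0, 0, 0], 1.0]]}}

```text
time: 16.7
ee_pos: [0.5708, 0.1571, 0.0313]
eef_rot: [-0.072, 0.997, -0.001, -0.0]
ft_force: [-5.6, -5.4, -2.9]
width: 0.0156
```

```bash
python3 -c "
from h import *
st()"
```

```text
t 16.7 pos [570.8 157.1  31.3] xang-pi 0.1432 tilt [-0.0003 -0.0011] F(sq axes x,y,z) [-6.31 -4.57 -2.89] T [-1.147  1.18  -0.008] w 15.6
frame xy of TCP mm [-45.3 -43.8]
```

Emit:
{"op": "play_rows", "data": {"moves": [[[0, 0.05, 0.0], [0, 0, 0], 1.0], [[0, 0.1, 0.0], [0, 0, 0], 1.0], [[0, 0.1, 0.0], [0, 0, 0], 1.0]]}}

```text
time: 17.08
ee_pos: [0.5706, 0.1581, 0.0313]
eef_rot: [-0.072, 0.997, -0.001, -0.0]
ft_force: [-4.8, -4.1, -4.3]
width: 0.0157
```

```bash
python3 -c "
from h import *
st()"
```

```text
t 17.075 pos [570.6 158.1  31.3] xang-pi 0.1432 tilt [-0.0003 -0.0011] F(sq axes x,y,z) [-5.3  -3.4  -4.34] T [-1.088  1.09   0.032] w 15.7
frame xy of TCP mm [-45.3 -42.7]
```

Emit:
{"op": "play_rows", "data": {"moves": [[[0, 0.05, 0.0], [0, 0, 0], 1.0], [[0, 0.1, 0.0], [0, 0, 0], 1.0], [[0, 0.1, 0.0], [0, 0, 0], 1.0]]}}

```text
time: 17.45
ee_pos: [0.5705, 0.1589, 0.0313]
eef_rot: [-0.071, 0.997, -0.001, -0.0]
ft_force: [-4.9, -5.1, -4.1]
width: 0.0156
```

```bash
python3 -c "
from h import *
st()"
```

```text
t 17.45 pos [570.5 158.9  31.3] xang-pi 0.143 tilt [-0.0003 -0.0012] F(sq axes x,y,z) [-5.55 -4.39 -4.07] T [-1.163  1.063 -0.018] w 15.6
frame xy of TCP mm [-45.3 -41.9]
```

Emit:
{"op": "play_rows", "data": {"moves": [[[0, 0.05, 0.0], [0, 0, 0], 1.0], [[0, 0.1, 0.0], [0, 0, 0], 1.0], [[0, 0.1, 0.0], [0, 0, 0], 1.0]]}}

```text
time: 17.82
ee_pos: [0.5705, 0.159, 0.0313]
eef_rot: [-0.071, 0.997, -0.001, -0.0]
ft_force: [-4.8, -8.0, -3.8]
width: 0.016
```

```bash
python3 -c "
from h import *
st()
im=camera('wrist'); save(im,'w8.png',(320,0,480,240),2.5)
np.savez('w8.npz',**{k:np.array(v) for k,v in im.items()})"
```

```text
t 17.825 pos [570.5 159.   31.3] xang-pi 0.1424 tilt [-0.0003 -0.0021] F(sq axes x,y,z) [-5.85 -7.26 -3.75] T [-1.759  1.091  0.039] w 16.0
frame xy of TCP mm [-45.3 -41.8]
```

View pics/w8.png

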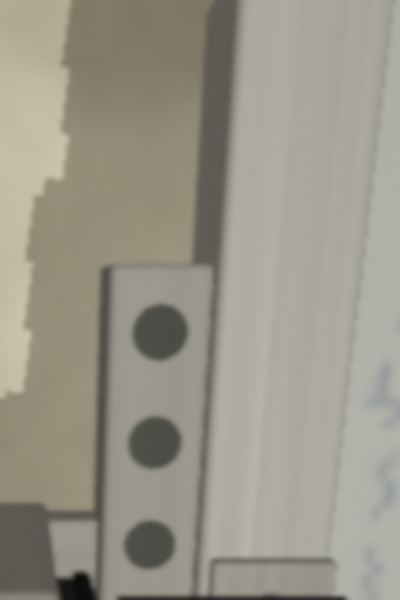

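Emit:
{"op": "play_rows", "data": {"moves": [[[-0.02, 0.01, 0.0], [0, 0, 0], 1.0], [[-0.04, 0.03, 0.0], [0, 0, 0], 1.0], [[-0.04, 0.03, 0.0], [0, 0, 0], 1.0], [[-0.04, 0.03, 0.0], [0, 0, 0], 1.0]]}}

```text
time: 18.38
ee_pos: [0.5705, 0.159, 0.0313]
eef_rot: [-0.071, 0.997, -0.001, -0.001]
ft_force: [-6.6, -9.1, -1.4]
width: 0.0156
```

```bash
python3 -c "
from h import *
st()"
```

```text
t 18.375 pos [570.5 159.   31.3] xang-pi 0.1422 tilt [-0.0011 -0.0026] F(sq axes x,y,z) [-7.79 -8.11 -1.43] T [-2.004  1.548  0.034] w 15.6
frame xy of TCP mm [-45.3 -41.8]
```

Emit:
{"op": "play_rows", "data": {"moves": [[[0, 0, 0], [0, 0, 0], 1.0], [[0, 0, 0], [0, 0, 0], 1.0], [[0, 0, 0], [0, 0, 0], 1.0], [[0, 0, 0], [0, 0, 0], 1.0], [[0, 0, 0], [0, 0, 0], 1.0], [[0, 0, 0], [0, 0, 0], 1.0], [[0, 0, 0], [0, 0, 0], 1.0], [[0, 0, 0], [0, 0, 0], 1.0]]}}

```text
time: 19.38
ee_pos: [0.5705, 0.159, 0.0313]
eef_rot: [-0.071, 0.997, -0.001, -0.001]
ft_force: [-6.0, -8.4, -1.1]
width: 0.0156
```

Emit:
{"op": "play_rows", "data": {"moves": [[[0, 0, 0], [0, 0, 0], 1.0], [[0, 0, 0], [0, 0, 0], 1.0], [[0, 0, 0], [0, 0, 0], 1.0], [[0, 0, 0], [0, 0, 0], 1.0], [[0, 0, 0], [0, 0, 0], 1.0], [[0, 0, 0], [0, 0, 0], 1.0], [[0, 0, 0], [0, 0, 0], 1.0], [[0, 0, 0], [0, 0, 0], 1.0]]}}

```text
time: 20.38
ee_pos: [0.5705, 0.159, 0.0313]
eef_rot: [-0.071, 0.997, -0.001, -0.001]
ft_force: [-6.9, -8.4, -1.6]
width: 0.0158
```

```bash
python3 -c "
from h import *
st()
im=camera('wrist'); save(im,'w9.png',(320,0,480,240),2.5)
np.savez('w9.npz',**{k:np.array(v) for k,v in im.items()})"
```

```text
t 20.375 pos [570.5 159.   31.3] xang-pi 0.1422 tilt [-0.0011 -0.0026] F(sq axes x,y,z) [-8.06 -7.3  -1.56] T [-2.004  1.528  0.106] w 15.8
frame xy of TCP mm [-45.3 -41.8]
```

View pics/w9.png

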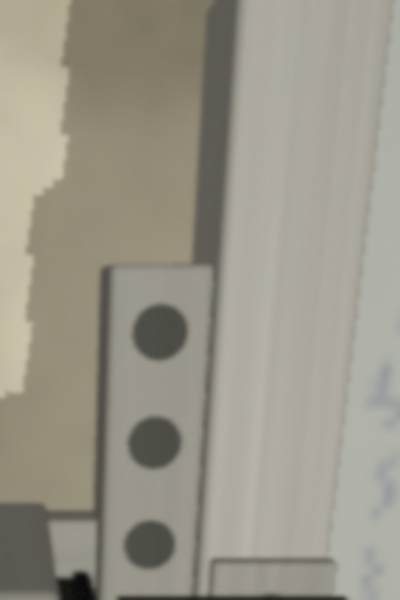

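```bash
python3 - <<'E'
from h import *
im=dict(np.load("w9.npz"));c=lambda *P:[(320+x/2.5,y/2.5) for x,y in P]
for n,P,z in(("sq",((214,266),(194,598)),.0266),("sqin",((112,266),(99,600)),.0266),("holes",((160,332),(149,545)),.0266),("leg",((239,5),(218,270)),.03),("legbot",((208,15),(193,260)),.0),("legout",((392,0),(336,545)),.03)):
  p=unproj(im,c(*P),z);d=p[1]-p[0];print(n,np.round(p,4),np.arctan2(d[1],d[0]))
E
```

```text
sq [[0.4887 0.1882 0.0266]
 [0.5625 0.1993 0.0266]] 0.14991591853514574
sqin [[0.4917 0.1672 0.0266]
 [0.5662 0.1774 0.0266]] 0.13577119862363438
holes [[0.5035 0.1797 0.0266]
 [0.551  0.1864 0.0266]] 0.14084020930653127
leg [[0.4423 0.1821 0.03  ]
 [0.4895 0.1883 0.03  ]] 0.1316412566695847
legbot [[0.4353 0.182  0.    ]
 [0.4868 0.1894 0.    ]] 0.1412713595083645
legout [[0.4375 0.2102 0.03  ]
 [0.544  0.2273 0.03  ]] 0.1593113676433163
```

Emit:
{"op": "play_rows", "data": {"moves": [[[0.02, -0.05, 0], [0, 0, 0], 1.0], [[0.05, -0.15, 0], [0, 0, 0], 1.0], [[0.2, -0.4, 0], [0, 0, 0], 1.0], [[0.6, -0.8, 0], [0, 0, 0], 1.0], [[1.1, -1.3, 0], [0, 0, 0], 1.0], [[1.6, -1.8, 0], [0, 0, 0], 1.0], [[1.8, -2, 0], [0, 0, 0], 1.0], [[1.8, -2, 0], [0, 0, 0], 1.0]]}}

```text
time: 21.42
ee_pos: [0.556, 0.1394, 0.0317]
eef_rot: [-0.072, 0.997, 0.0, 0.0]
ft_force: [0.5, 0.7, -4.0]
width: 0.0155
```

```bash
python3 -c "
from h import *
st()
im=camera('wrist'); save(im,'w10.png',(320,0,480,240),2.5)
np.savez('w10.npz',**{k:np.array(v) for k,v in im.items()})"
```

```text
t 21.425 pos [556.  139.4  31.7] xang-pi 0.1439 tilt [0.0007 0.0008] F(sq axes x,y,z) [ 0.61  0.58 -4.04] T [ 0.039 -0.007 -0.013] w 15.5
frame xy of TCP mm [-62.3 -59.3]
```

View pics/w10.png

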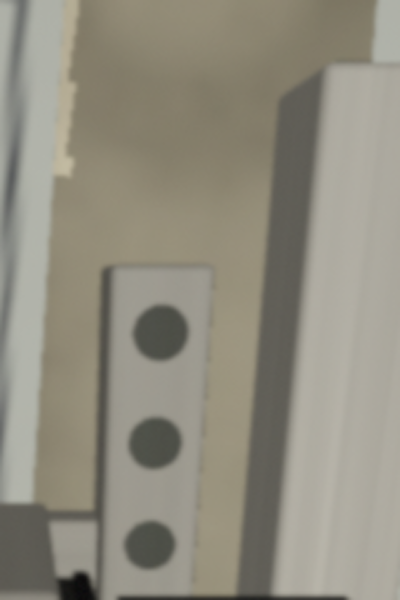

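```bash
python3 - <<'E'
from h import *
im=dict(np.load("w10.npz"));c=lambda *P:[(320+x/2.5,y/2.5) for x,y in P]
for n,P,z in(("sq",((214,266),(192,598)),.0266),("sqin",((112,266),(99,600)),.0266),("holes",((161,332),(149,545)),.0266),("leg",((325,66),(274,590)),.03),("legbot",((279,100),(239,590)),.0)):
  p=unproj(im,c(*P),z);d=p[1]-p[0];print(n,np.round(p,4),np.arctan2(d[1],d[0]))
E
```

```text
sq [[0.4741 0.1685 0.0266]
 [0.5482 0.1794 0.0266]] 0.14590113094030824
sqin [[0.4771 0.1475 0.0266]
 [0.5518 0.1578 0.0266]] 0.13775088087501305
holes [[0.4889 0.1602 0.0266]
 [0.5366 0.1669 0.0266]] 0.1385367927366469
leg [[0.4353 0.1808 0.03  ]
 [0.5422 0.1966 0.03  ]] 0.14640742836440174
legbot [[0.4351 0.182  0.    ]
 [0.5547 0.1999 0.    ]] 0.14836893448617816
```

Emit:
{"op": "play_rows", "data": {"moves": [[[0, 0, -1], [0, 0, 0], 1.0], [[0, 0, -4], [0, 0, 0], 1.0], [[0, 0, -8], [0, 0, 0], 1.0], [[0, 0, -11], [0, 0, 0], 1.0], [[0, 0, -11], [0, 0, 0], 1.0]]}}

```text
time: 22.1
ee_pos: [0.5576, 0.14, 0.1445]
eef_rot: [-0.072, 0.997, 0.001, 0.003]
ft_force: [-0.7, -0.2, -4.3]
width: 0.0156
```

```bash
python3 -c "
from h import *
st(); go([0.4945,-0.205,0.14],np.pi-0.11)"
```

```text
t 22.1 pos [557.6 140.  144.5] xang-pi 0.1443 tilt [0.0054 0.0026] F(sq axes x,y,z) [-0.76 -0.12 -4.33] T [-0.003  0.032 -0.029] w 15.6
frame xy of TCP mm [-60.7 -58.9]
t 22.1 pos [0.5576 0.14   0.1445] xang -2.9973014540131953 tilt [0.0054 0.0026]
row [ 11.21 -33.24   0.32] [0.0026 0.0054 0.2543]
```

Emit:
{"op": "play_rows", "data": {"moves": [[[1.4, -4, 0.1], [0, 0, 0.03], 1.0], [[2.9, -9, 0.1], [0.001, 0.001, 0.07], 1.0], [[4.5, -14, 0.1], [0.001, 0.002, 0.11], 1.0], [[6.2, -19, 0.1], [0.001, 0.002, 0.15], 1.0], [[7.8, -24, 0.1], [0.001, 0.002, 0.19], 1.0], [[9.6, -28.5, 0.1], [0.001, 0.002, 0.23], 1.0], [[10.8, -32, 0.1], [0.001, 0.002, 0.25], 1.0], [[11.2, -33.2, 0.1], [0.001, 0.002, 0.254], 1.0]]}}

```text
time: 23.1
ee_pos: [0.4913, -0.2076, 0.1393]
eef_rot: [0.057, 0.998, -0.001, -0.002]
ft_force: [0.3, 0.9, -4.3]
width: 0.0153
```

Emit:
{"op": "play_rows", "data": {"moves": [[[0, 0, 0], [0, 0, 0], 1.0], [[0, 0, 0], [0, 0, 0], 1.0], [[0, 0, 0], [0, 0, 0], 1.0]]}}

```text
time: 23.48
ee_pos: [0.4932, -0.2038, 0.1402]
eef_rot: [0.054, 0.999, -0.0, -0.001]
ft_force: [-0.5, 0.1, -4.1]
width: 0.0159
```

```bash
python3 -c "
from h import *
st(); go([0.4945,-0.205,0.035],np.pi-0.11)
im=camera('wrist'); save(im,'w11.png')"
```

```text
t 23.475 pos [ 493.2 -203.8  140.2] xang-pi -0.1076 tilt [-0.0017 -0.    ] F(sq axes x,y,z) [-0.54  0.06 -4.08] T [0.047 0.059 0.011] w 15.9
frame xy of TCP mm [-171.1 -390.8]
t 23.475 pos [ 0.4932 -0.2038  0.1402] xang 3.0339512863222837 tilt [-0.0017 -0.    ]
row [-0.16 -0.1  10.52] [-0.0002 -0.0017  0.0024]
```

View pics/w11.png

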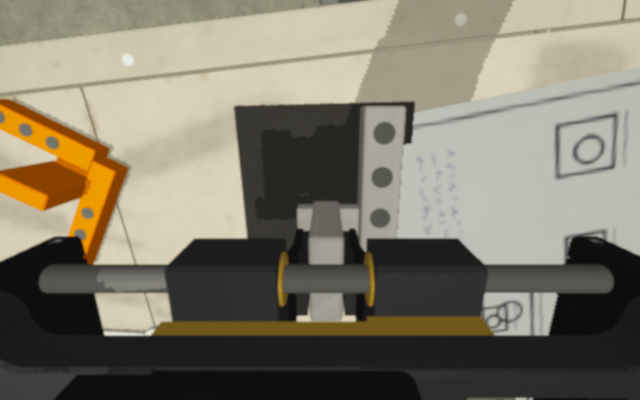

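Emit:
{"op": "play_rows", "data": {"moves": [[[-0.1, -0.1, 3], [0, -0.0015, 0], 1.0], [[-0.1, -0.1, 6], [0, -0.0015, 0], 1.0], [[-0.1, -0.1, 8.5], [0, -0.0015, 0], 1.0], [[-0.1, -0.1, 10], [0, -0.0015, 0], 1.0], [[-0.1, -0.1, 10.5], [0, -0.0015, 0], 1.0], [[-0.1, -0.1, 10.6], [0, -0.0015, 0], 1.0], [[-0.1, -0.1, 10.6], [0, -0.0015, 0], 1.0]]}}

```text
time: 24.4
ee_pos: [0.4941, -0.2065, 0.0351]
eef_rot: [0.055, 0.998, -0.0, 0.001]
ft_force: [0.3, -0.3, -3.8]
width: 0.016
```

```bash
python3 -c "
from h import *
st()"
```

```text
t 24.4 pos [ 494.1 -206.5   35.1] xang-pi -0.1098 tilt [ 0.0012 -0.0008] F(sq axes x,y,z) [ 0.29 -0.3  -3.8 ] T [-0.    -0.05  -0.007] w 16.0
frame xy of TCP mm [-170.6 -393.6]
```

Emit:
{"op": "play_rows", "data": {"moves": [[[0, 0, 0.1], [0.001, 0.001, 0], 1.0], [[0, 0, 0.2], [0.001, 0.001, 0], 1.0], [[0, 0, 0.3], [0.001, 0.001, 0], 1.0], [[0, 0, 0.4], [0.001, 0.001, 0], 1.0], [[0, 0, 0.45], [0.001, 0.001, 0], 1.0], [[0, 0, 0.45], [0.001, 0.001, 0], 1.0]]}}

```text
time: 25.15
ee_pos: [0.4935, -0.2064, 0.0298]
eef_rot: [0.055, 0.998, -0.001, -0.001]
ft_force: [0.1, 0.1, -3.8]
width: 0.0159
```

```bash
python3 -c "
from h import *
st()"
```

```text
t 25.15 pos [ 493.5 -206.4   29.8] xang-pi -0.1098 tilt [-0.0012 -0.0015] F(sq axes x,y,z) [ 0.09  0.07 -3.83] T [-0.025  0.039  0.006] w 15.9
frame xy of TCP mm [-171.1 -393.4]
```

Emit:
{"op": "play_rows", "data": {"moves": [[[0, 0, 0.03], [0, 0, 0], 1.0], [[0, 0, 0.06], [0, 0, 0], 1.0], [[0, 0, 0.06], [0, 0, 0], 1.0]]}}

```text
time: 25.52
ee_pos: [0.4936, -0.2064, 0.0297]
eef_rot: [0.055, 0.998, -0.001, -0.0]
ft_force: [-3.0, 0.6, 5.4]
width: 0.0156
```

```bash
python3 -c "
from h import *
st()"
```

```text
t 25.525 pos [ 493.6 -206.4   29.7] xang-pi -0.11 tilt [-0.0009 -0.0013] F(sq axes x,y,z) [-3.02  0.23  5.37] T [0.394 0.833 0.046] w 15.6
frame xy of TCP mm [-171.1 -393.5]
```

Emit:
{"op": "play_rows", "data": {"moves": [[[0, 0, -0.03], [0, 0, 0], 1.0], [[0, 0, -0.03], [0, 0, 0], 1.6], [[0, 0, -0.03], [0, 0, 0], 2.2], [[0, 0, -0.03], [0, 0, 0], 3.2], [[0, 0, -0.03], [0, 0, 0], 4.2], [[0, 0, -0.03], [0, 0, 0], 4.4], [[0, 0, -0.03], [0, 0, 0], 4.4]]}}

```text
time: 26.4
ee_pos: [0.4935, -0.2063, 0.0296]
eef_rot: [0.055, 0.998, -0.001, -0.001]
ft_force: [-0.8, 0.3, -0.7]
width: 0.0431
```

```bash
python3 -c "
from h import *
st()"
```

```text
t 26.4 pos [ 493.5 -206.3   29.6] xang-pi -0.1098 tilt [-0.0011 -0.0015] F(sq axes x,y,z) [-0.85  0.25 -0.72] T [-0.008 -0.    -0.015] w 43.1
frame xy of TCP mm [-171.1 -393.4]
```

Emit:
{"op": "play_rows", "data": {"moves": [[[0, 0, -1.5], [0, 0, 0], 4.4], [[0, 0, -5], [0, 0, 0], 4.4], [[0, 0, -10], [0, 0, 0], 4.4], [[0, 0, -15], [0, 0, 0], 4.4], [[-4, 0, -19], [0, 0, 0], 4.4], [[-8, 0, -19], [0, 0, 0], 4.4], [[-8, 0, -19], [0, 0, 0], 4.4], [[-8, 0, -19], [0, 0, 0], 4.4]]}}

```text
time: 27.4
ee_pos: [0.5726, -0.2152, 0.2198]
eef_rot: [0.055, 0.998, -0.001, -0.001]
ft_force: [-0.3, -0.7, -1.2]
width: 0.044
```

```bash
python3 -c "
from h import *
st()
im=camera('wrist'); save(im,'w12.png')
np.savez('w12.npz',**{k:np.array(v) for k,v in im.items()})
im=camera('top'); save(im,'t12.png',(150,110,470,300),2.5)
np.savez('t12.npz',**{k:np.array(v) for k,v in im.items()})
im=camera('side'); save(im,'s12.png',(220,110,480,310),3)"
```

```text
t 27.4 pos [ 572.6 -215.2  219.8] xang-pi -0.1105 tilt [-0.0016 -0.0019] F(sq axes x,y,z) [-0.22 -0.69 -1.16] T [-0.016 -0.006 -0.009] w 44.0
frame xy of TCP mm [ -93.9 -412.9]
```

View pics/w12.png

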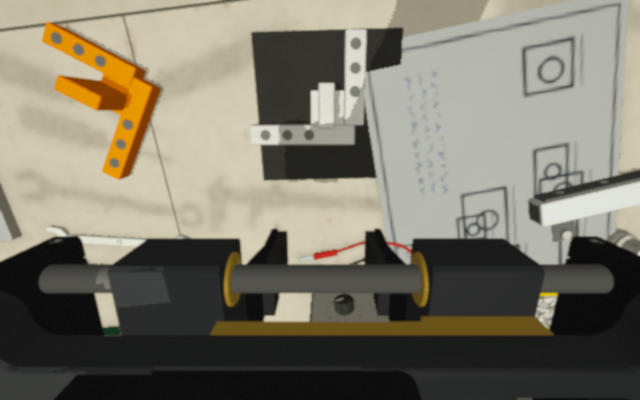

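View pics/t12.png

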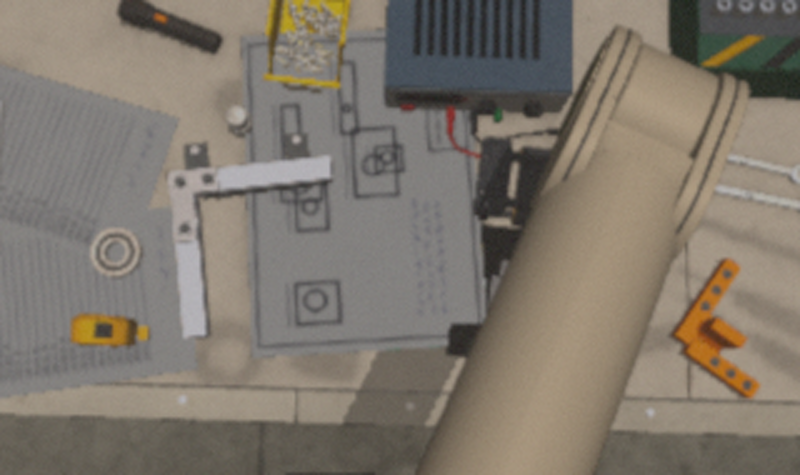

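View pics/s12.png

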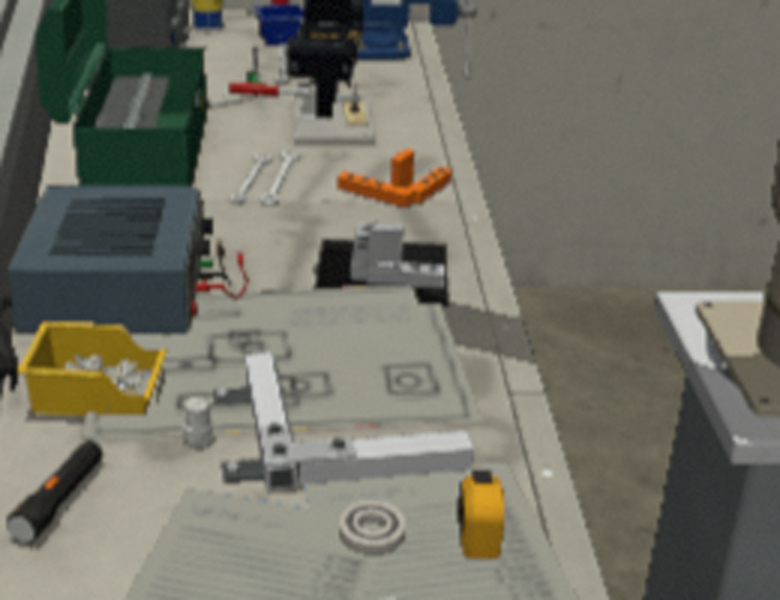

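```bash
python3 -c "
from h import *
go([0.63,0.21,0.22],np.pi)
im=dict(np.load('w12.npz'));save(im,'w12z.png',(245,20,410,190),3.4)"
```

```text
t 27.55 pos [ 0.5725 -0.2151  0.22  ] xang 3.030949214232402 tilt [-0.0007 -0.0012]
row [-1.02 42.89 -0.06] [-0.0013 -0.0007 -0.1106]
```

View pics/w12z.png

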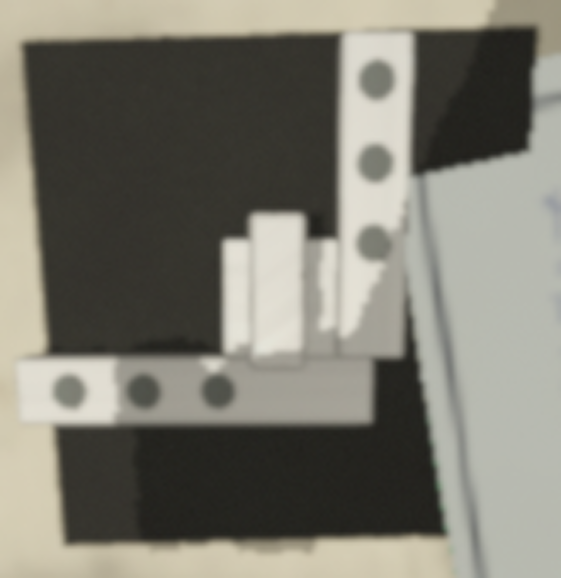

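Emit:
{"op": "play_rows", "data": {"moves": [[[-0.2, 5, 0], [0, 0, -0.02], 4.4], [[-0.4, 11, 0], [0, 0, -0.05], 4.4], [[-0.6, 17, 0], [0, 0, -0.08], 4.4], [[-0.7, 23, 0], [0, 0, -0.11], 4.4], [[-0.8, 29, 0], [0, 0, -0.11], 4.4], [[-0.9, 35, 0], [0, 0, -0.11], 4.4], [[-1, 40, 0], [0, 0, -0.11], 4.4], [[-1, 43, 0], [0, 0, -0.11], 4.4]]}}

```text
time: 28.55
ee_pos: [0.6295, 0.2146, 0.2189]
eef_rot: [-0.001, 1.0, -0.0, -0.001]
ft_force: [0.7, -0.2, 0.9]
width: 0.0438
```

Emit:
{"op": "play_rows", "data": {"moves": [[[0, 0, 0], [0, 0, 0], 4.4], [[0, 0, 0], [0, 0, 0], 4.4], [[0, 0, 0], [0, 0, 0], 4.4]]}}

```text
time: 28.92
ee_pos: [0.6305, 0.2097, 0.2192]
eef_rot: [0.001, 1.0, -0.001, -0.0]
ft_force: [1.0, 0.1, -0.9]
width: 0.0442
```

```bash
python3 -c "
from h import *
st()
im=camera('wrist'); save(im,'w13.png',(150,0,350,200),4*.75)
np.savez('w13.npz',**{k:np.array(v) for k,v in im.items()})
im=dict(np.load('w12.npz')); k=3.4
c=lambda *P:[(245+x/k,20+y/k) for x,y in P]
m=unproj(im,c((24,43),(537,27),(66,545)),.003); print('mat c',(m[1]+m[2])/2)
r=unproj(im,c((250,212),(305,212),(303,364),(251,358)),.067); print('rib c',r.mean(0))
"
```

```text
t 28.925 pos [630.5 209.7 219.2] xang-pi -0.002 tilt [-0.0006 -0.0018] F(sq axes x,y,z) [ 1.05  0.15 -0.88] T [0.042 0.053 0.001] w 44.2
frame xy of TCP mm [21.   0.3]
mat c [ 0.49743288 -0.20407575  0.003     ]
rib c [ 0.49313782 -0.20678637  0.067     ]
```

View pics/w13.png

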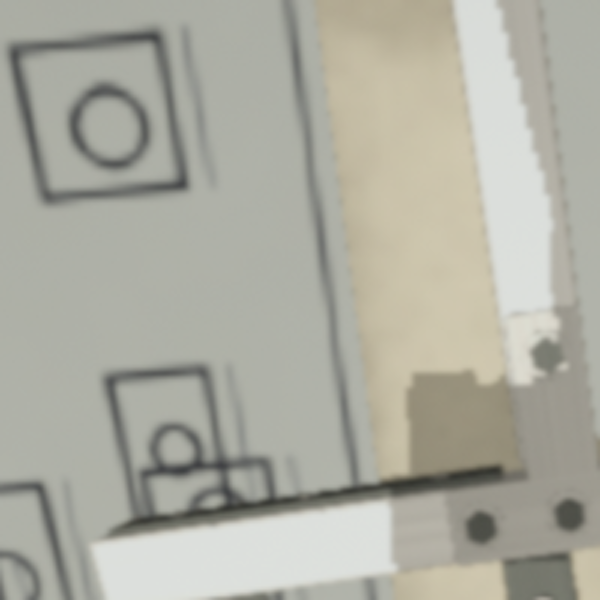

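```bash
python3 - <<'E'
from h import *
im=dict(np.load('w13.npz')); c=lambda *P:[(150+x/3,y/3) for x,y in P]
for n,P,z,r in(("leg in",((455,5),(506,315)),.03,0),("leg out",((542,5),(577,305)),.03,0),("rail",((92,542),(390,500)),.03,1),("strip",((150,520),(500,468)),.024,1)):
  p=unproj(im,c(*P),z);d=p[1]-p[0];print(n,np.round(p,4),np.arctan2(-d[0],d[1]) if r else np.arctan2(d[1],d[0]))
E
```

```text
leg in [[0.4508 0.1848 0.03  ]
 [0.5503 0.201  0.03  ]] 0.1613021577075077
leg out [[0.4509 0.2139 0.03  ]
 [0.5469 0.2268 0.03  ]] 0.13346622034908417
rail [[0.6347 0.0386 0.03  ]
 [0.6185 0.1557 0.03  ]] 0.13818509012956617
strip [[0.6273 0.0598 0.024 ]
 [0.6071 0.198  0.024 ]] 0.14495233079453945
```

```bash
python3 -c "
from h import *
st(); print(close_job())"
```

```text
t 28.975 pos [630.5 210.  219.2] xang-pi -0.0017 tilt [-0.0007 -0.0016] F(sq axes x,y,z) [-0.1   0.41  0.2 ] T [0.035 0.017 0.004] w 43.9
frame xy of TCP mm [21.   0.5]
the job is handed in; nothing more can be done
None
```

I pushed the leg out square with the steel square and laid the square back on its mat. I handed the job in at about 29 s; it gives no verdict.

- **Pressing:** I set the square against the rail's strip, lined it up by the measured torque, and slid it along until the leg came flush and the force climbed. I then held it for over 2 s at about 8 N on the rail and 7 to 8 N on the leg. These are wrist readings, so friction makes the split between the two faces uncertain by 1 to 2 N.
- **Leg angle:** After withdrawal, the wrist-camera edges put the leg at about 0.147 rad and the rail at about 0.138 to 0.145 rad. That is within 0.01 rad of square, against a limit of 0.017. In the last picture the leg's two edges disagreed (0.161 and 0.133 rad), so I used their mean. A clearer picture just after withdrawal gave 0.146 to 0.148 rad.
- **Placing:** The rib's centre is about 5 mm from the mat's centre. The square looked flat in the side view. I lowered it until the mat took its weight before opening the gripper; that contact peaked at about 9 N.
- **Surroundings:** The tape measure, coupling and bearing look unmoved in the before and after pictures. At hand-in the arm was about 0.22 m above the bench, touching nothing.

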